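# Pack a stub axle and close its carton

### The job

Pack the stub axle that lies on the yellow bench: first stand it up on its square flange on the open bench and let go of it, then take it again and lower it, without dropping it, into the open carton so that it stands flange down on the carton's floor. Then close the carton: fold both short end flaps fully down while both long side flaps are still wide open, and after that fold both side flaps fully down over them. Leave the sprocket, spray can, wrench and grinder where they are.

Things in the scene. Friction and masses are not known exactly. Their poses are not given: they have to be found in the camera images.
- carton: Open brown cardboard carton, fixed to the bench: 128 long (its x) x 104 wide (its y) x 132 high outside, walls and floor 4 thick (inside 120 x 96, floor 4 above the bench). Origin: centre of its underside; z up. Two short end flaps are hinged on its +x and -x top edges, two long side flaps on its +y and -y top edges; all start open, leaning outward.
- end_flap_1 (a joint): End flap on the carton's +x edge: card 4 thick, 98 wide, 50 from hinge to free edge. Hinge line along the carton's y at carton x = +64, height 134. 0 = closed (level, inward; a stop), 1.57 = straight up, more = leaning outward (limit 2.9, starts 1.75 to 2.35). Hinge friction about 0.025 N m, no spring: it stays where it is left.
- end_flap_2 (a joint): The same end flap on the carton's -x edge: hinge at carton x = -64, height 134. Same joint values.
- side_flap_1 (a joint): Side flap on the carton's +y edge: a 4 thick card, 126 wide, 51 from hinge to free edge. Hinge line parallel to the carton's x at carton y = +52, height 139. Same joint values, friction and stop as the end flaps.
- side_flap_2 (a joint): The same side flap on the carton's -y edge: hinge at carton y = -52, height 139. Same joint values.
- end_flap_1_edge (a point): Middle of the free edge of end_flap_1 (half thickness). A level push on the edge of a flap that leans far out can jam on friction: follow the edge up round its hinge, then over and down.
- end_flap_2_edge (a point): Middle of the free edge of end_flap_2.
- side_flap_1_edge (a point): Middle of the free edge of side_flap_1.
- side_flap_2_edge (a point): Middle of the free edge of side_flap_2.
- axle: Loose steel stub axle, about 0.6 kg: square flange 60 x 60 x 10, round shaft of diameter 24 out of its middle, 118 long overall. Origin: centre of the flange's outer face (its foot); z along the shaft to the tail. It starts lying on one flange edge and the tail, the shaft sloping 9.5 degrees down to the tail, which points roughly to the robot's left (within 30 degrees of +y).
- axle_tail (a point): Centre of the tail end of the axle's shaft, 118 from the body origin along its z. The centre of mass lies about 42 along z, so an axle set down on a flange edge within 30 degrees of upright rocks onto its flange by itself.
- sprocket: Bystander: loose flat toothed steel ring, about 158 across, 8 thick, lying on the bench. Origin: centre of its underside.
- spray_can: Bystander: loose spray can, diameter 56, 160 high, standing. Origin: centre of its foot.
- wrench: Bystander: loose steel wrench lying on the bench. Origin under its middle.
- grinder: Bystander: grey angle grinder on a steel plate 130 (x) x 300 (y), about 110 high, fixed to the bench. Origin: centre of its underside.
Not all that is in view belongs to the job. What is shaped like the axle but red is not meant.

How it is judged (in metres and radians):
On the way, in this order (a step that is already met when the one before it is completed fails the run):
1. the axle stands on its flange on the bench, outside the carton, let go (angle between axle's own z axis and vertical below 0.1 rad and height (world z) of axle below 0.006 m and horizontal distance between axle and carton above 0.09 m and contact force between axle and the arm below 0.1 N and contact force between axle and the fingers below 0.1 N), for 0.2 s.
2. the axle stands flange down on the carton's floor, let go (angle between axle's own z axis and vertical below 0.1 rad and z of axle in the frame of carton below 0.01 m and horizontal distance between axle and carton below 0.05 m and contact force between axle and the fingers below 0.1 N), for 0.2 s.
3. both end flaps are down (within 0.17 rad) while both side flaps are still open (over 1.2 rad) (value of joint each of end_flap_1, end_flap_2 below 0.17 rad and value of joint each of side_flap_1, side_flap_2 above 1.2 rad), for 0.1 s.
4. both side flaps are down over them (value of joint each of side_flap_1, side_flap_2 below 0.17 rad), for 0.1 s.
At the end, for the whole second after the job is handed in: The axle stands at rest, upright within 0.1 rad, flange down on the carton's floor (its foot under 10 mm above the bench, within 50 mm of the carton's middle), and all four flaps are closed to within 0.17 rad (about 10 degrees) of level (all of step 4 and angle between axle's own z axis and vertical below 0.1 rad and z of axle in the frame of carton below 0.01 m and horizontal distance between axle and carton below 0.05 m and linear speed of axle below 0.02 m/s and value of joint each of end_flap_1, end_flap_2 below 0.17 rad); the robot touches nothing.
It fails at once if the axle is dropped into the carton (faster than 0.7 m/s inside it) (horizontal distance between axle and carton below 0.06 m and z of axle in the frame of carton below 0.12 m and linear speed of axle above 0.7 m/s).
It fails at once if the sprocket, spray can or wrench is moved more than 30 mm (distance of any of sprocket, spray_can, wrench from where it was at the start of the episode above 0.03 m).
It also fails if it takes over 72 s, if anything falls off the work surface, if the arm or the gripper's body presses on something with over 40 N, if the wrist force passes 120 N, or if a joint passes its speed limit or range.

### The arm

A 6-joint arm with a two-finger parallel gripper is mounted at the origin on the work surface. World frame = base frame: x ahead of the robot, y to its left, z up, the work surface at z = 0. Lengths are in m, angles in degrees, forces in N, time in s.
With the tool pointing down it reaches from about 0.375 to 0.925 m from the base axis. Payload 5.7 kg.
Tool frame: the origin (TCP) lies between the finger pads; the fingertips stand r.tip_reach ahead of it and the grasp point (between the pads) lies 2 mm behind it (r.tip_reach is the distance from the TCP to the fingertips, in m); z points along the fingers, y is the direction in which the jaws open and shut (so a half turn about z gives the same grasp; the last joint's range is limited). The gripper opens to 85 mm and grips with 20 to 120 N. Pads are 22 mm wide; open, the fingers measure 114 mm over their backs; the gripper's body (76 mm by 85 mm) begins 54 mm behind the grasp point. The pads swing forward as they close: fully open they stand 13 mm farther back than shut.
Start: joints at [63.306, 20.558, 86.54, -0, 72.909, -6.595], TCP at [0.206, 0.563, 0.248] pointing down, gripper open.
Joint ranges: [-170.27, 170.27], [-57.76, 135], [12.27, 136.19], [-55.21, 235.2], [11.17, 155.16], [-170.74, 170.74]. Speed limits (degrees/s): [136.94, 136.94, 180, 180, 180, 180].

### API

Orientations are given as a 3x3 rotation matrix whose columns are the frame's x, y, z axes.
In Python, from plant import monitor, vision, hand_in, regions_of, spot_point, r gives the robot as it stands.
- The arm moves only by the shell command python3 -m inch 'ROWS' [OPENING] [FORCE]. ROWS is JSON, a list of rows, each an object with "xyz": the shift along the world's x, y, z in units of 25 mm (1.0 is 25 mm), a list of three; "yaw": the turn about the world's z in degrees. A call has 1 to 5 rows; each row shifts and turns the commanded pose from where the row before left it; what a row does not reach is not made up. A row lasts 1/12 s, in which the tool goes at most 41.7 mm and 7.16 degrees, less where a joint would pass 70% of its speed; a pose out of reach is approached as far as the arm can. A call is refused whole if a number of a shift passes 1 or a number of a turn 7.16, either way. A call with a gripper value outside its range is refused whole. OPENING is the opening, from 0 (shut) to 1 (fully open), set as the call begins (- or left out, the last holds). The fingers move at their own pace and stop on an object; FORCE is the grip in N (left out, the last holds). Time passes only in rows, so rows that do not move let the fingers close. It gives the time, the measured TCP pose, the force and the opening at its end, in the units of the state.
- monitor.get_obs(): the state, without advancing time (a new reading comes with each control period).
- vision.snapshot(name): name is "scene" or "top" or "wrist"; returns a dict with "img" (420x560x3 uint8, blue, green, red), "K" (3x3 intrinsics, pixels), "rvec" (rotation vector, rad) and "tvec" (3), from world to camera coordinates, as OpenCV has them. Camera axes: x right, y down, z forward; pixel columns grow to the right and rows downward; lengths in m; the calibration is good to about 2 mm. A picture is of the moment at which its call begins. There is no depth.
- hand_in(): hands the job in, once; it reports no verdict.
Trained networks look in the newest picture that a camera, given by its name, has taken for a name from the list of things; names that differ only in an ending like _2 or _b are one class to them, and where a whole thing is asked for, a point or a joint stands for the part that bears it (a point fixed in the world has none). Each returns a list of dicts, best first, with "p" (0 to 1); they miss things now and then, are a little off and sometimes report something else, mostly with a low value. They report only what shows in the picture. A call takes as long as a camera call. They do not tell look-alikes from the thing itself.
- regions_of(camera, name): "region" (420x560 bool, what is visible of it).
- spot_point(camera, name): "position" ([x, y, z] in m, in world coordinates, good to about 4 mm: a listed point, or the origin of a listed thing).
The state is a dict: "t": time; "joint_pos": joint angles; "dq": joint speeds; "joint_efforts": joint torques, N m; "eef_pos": TCP position; "tool_rot": TCP orientation; "ft_force": force on the tool from outside, world axes, zero at the start; "torque": the same for the moment, N m; "width": finger opening in m.
Only numpy, scipy, OpenCV 4.12 (cv2) and the standard library are available. Lean on these libraries where they do the work, as an engineer would, in place of code of your own. Each camera call takes 0.05 s, during which the arm holds its last target. There are 200 camera calls.

## Working session

There is one attempt and no reset: what is moved stays moved. The work goes in short steps, Python scripts to look and compute and a shell command to move; the robot and the scene stay as the last step left them, time stands still between calls to the robot, and variables do not carry over. Pictures are saved under pics/ and viewed, about 8 in all and at most 12, crops included, and the job is handed in when it is done.

```bash
mkdir -p pics; ls
python3 - <<'E'
from plant import monitor, vision, regions_of, spot_point, r
import cv2, numpy as np
np.set_printoptions(precision=3,suppress=True)
print(r.tip_reach)
ims=[]
for c in ["scene","top"]:
    s=vision.snapshot(c); ims.append(s["img"]); cv2.imwrite(f"pics/{c}0.png",s["img"])
    print(c, s["K"].tolist(), np.array(s["rvec"]).ravel(), np.array(s["tvec"]).ravel())
    for n in ["carton","axle","axle_tail","end_flap_1_edge","side_flap_1_edge","sprocket","spray_can","wrench","grinder"]:
        print(n,[(np.round(d["p"],2),np.round(d["position"],3).tolist()) for d in spot_point(c,n)[:5]])
s=monitor.get_obs(); print({k:np.round(v,3).tolist() for k,v in s.items()})
E
```

```text
pics
0.017
scene [[524.5750067744647, 0.0, 271.69907046369195], [0.0, 524.5750067744647, 214.6674562370245], [0.0, 0.0, 1.0]] [ 0.879  2.66  -0.891] [ 0.419 -0.231  1.911]
carton [(np.float64(0.63), [0.563, 0.198, 0.0])]
axle [(np.float64(0.84), [0.441, -0.424, 0.029]), (np.float64(0.7), [0.514, 0.016, 0.034]), (np.float64(0.68), [0.48, -0.189, 0.03]), (np.float64(0.53), [0.378, -0.247, 0.032])]
axle_tail [(np.float64(0.84), [0.439, -0.312, 0.011]), (np.float64(0.83), [0.282, -0.182, 0.01]), (np.float64(0.77), [0.465, -0.075, 0.01]), (np.float64(0.68), [0.628, -0.002, 0.015])]
end_flap_1_edge [(np.float64(0.46), [0.638, 0.226, 0.183])]
side_flap_1_edge [(np.float64(0.62), [0.529, 0.263, 0.186])]
sprocket [(np.float64(0.92), [0.767, -0.004, -0.001])]
spray_can [(np.float64(0.57), [0.571, -0.472, 0.002])]
wrench [(np.float64(0.78), [0.71, 0.359, -0.003])]
grinder [(np.float64(0.79), [0.472, 0.602, -0.001]), (np.float64(0.28), [0.566, 0.196, -0.0])]
top [[508.20250892799913, 0.0, 281.0377344984667], [0.0, 508.20250892799913, 212.98116236585588], [0.0, 0.0, 1.0]] [ 2.165 -2.122  0.195] [
[... 498 characters left out ...]
e_flap_1_edge [(np.float64(0.62), [0.533, 0.264, 0.18])]
sprocket [(np.float64(0.78), [0.768, -0.005, -0.001])]
spray_can [(np.float64(0.98), [0.572, -0.476, 0.001])]
wrench [(np.float64(0.71), [0.471, 0.601, -0.005]), (np.float64(0.58), [0.712, 0.362, 0.003])]
grinder [(np.float64(0.6), [0.476, 0.6, -0.002])]
{'t': 1.0, 'joint_pos': [63.305, 20.556, 86.539, 0.0, 72.909, -6.593], 'dq': [0.08, -0.032, 0.137, -0.054, -0.108, -0.046], 'joint_efforts': [-0.002, -52.76, -27.905, -0.0, 0.002, -0.0], 'eef_pos': [0.206, 0.563, 0.248], 'tool_rot': [[-0.939, 0.344, -0.0], [0.344, 0.939, -0.0], [0.0, -0.0, -1.0]], 'ft_force': [-0.123, -0.105, -0.204], 'torque': [-0.015, -0.046, -0.001], 'width': 0.085}
```

View pics/scene0.png

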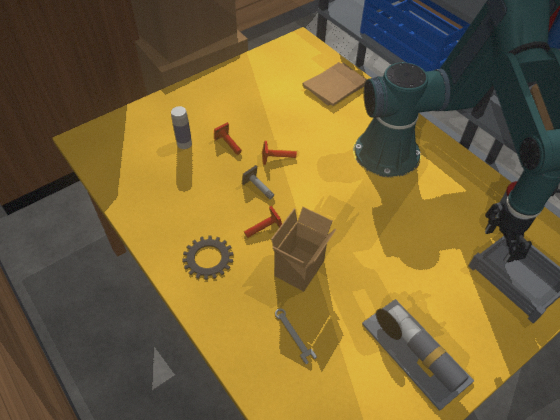

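View pics/top0.png

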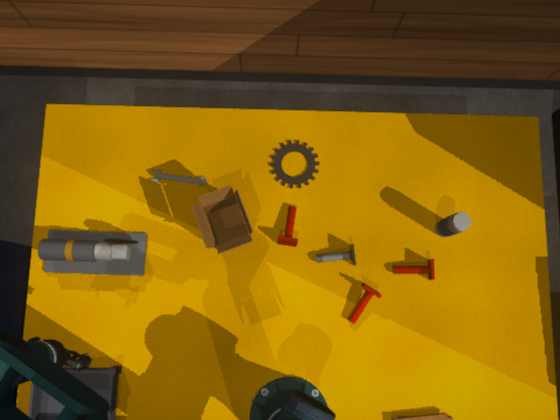

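```bash
cat > h.py <<'E'
from plant import monitor, vision, regions_of, spot_point, r
import cv2, numpy as np
np.set_printoptions(precision=3,suppress=True)
def proj(s,P):
    return cv2.projectPoints(np.float64(P).reshape(-1,3),np.float64(s["rvec"]),np.float64(s["tvec"]),s["K"],None)[0].reshape(-1,2)
def carton(x,y,yaw,z=.134,a=.060,b=.048):
    c,n=np.cos(np.radians(yaw)),np.sin(np.radians(yaw))
    return np.array([[x+c*u-n*v,y+n*u+c*v,z] for u,v in[(a,b),(-a,b),(-a,-b),(a,-b)]])
def st():
    s=monitor.get_obs();R=np.array(s["tool_rot"])
    print("t",round(s["t"],2),"p",np.array(s["eef_pos"]),"jawyaw",np.degrees(np.arctan2(R[1,1],R[0,1])).round(1),"F",np.array(s["ft_force"]),"w",s["width"], "j6",s["joint_pos"][5])
E
python3 - <<'E'
from h import *
out=[]
for c,(ux,uy,w,h) in {"top":(180,165,100,100),"scene":(255,190,100,110)}.items():
    s=vision.snapshot(c); im=cv2.resize(s["img"],None,fx=4,fy=4,interpolation=cv2.INTER_CUBIC)
    out.append(im[uy*4:(uy+h)*4,ux*4:(ux+w)*4])
    if c=="top": ax=im[225*4:285*4,300*4:400*4]
    for n in ["end_flap_2_edge","side_flap_2_edge"]:
        print(c,n,[(round(d["p"],2),np.round(d["position"],3).tolist()) for d in spot_point(c,n)])
    R=regions_of(c,"axle"); print([(round(d["p"],2),[int(v) for v in np.argwhere(d["region"]).mean(0)[::-1]], s["img"][d["region"]].mean(0)) for d in R])
out[1]=cv2.resize(out[1],(400,400)) if 0 else out[1][:400]
cv2.imwrite("pics/crop.png",np.vstack([np.hstack(out)[:360],np.hstack([ax,ax*0])[:240]]))
E
```

```text
top end_flap_2_edge [(0.68, [0.475, 0.163, 0.178])]
top side_flap_2_edge [(0.55, [0.584, 0.142, 0.195])]
[(0.96, [363, 302], array([  1.299,  44.49 , 150.987])), (0.76, [338, 255], array([59.787, 84.418, 97.452])), (0.62, [289, 229], array([  0.16 ,  42.748, 133.951])), (0.61, [418, 268], array([  0.377,  43.497, 122.244]))]
scene end_flap_2_edge [(0.92, [0.481, 0.16, 0.182])]
scene side_flap_2_edge [(0.91, [0.587, 0.141, 0.191])]
[(0.77, [225, 136], array([ 33.115,  64.311, 123.32 ])), (0.67, [255, 181], array([ 70.703,  91.59 , 102.026])), (0.64, [265, 222], array([ 34.375,  62.854, 129.949]))]
```

View pics/crop.png

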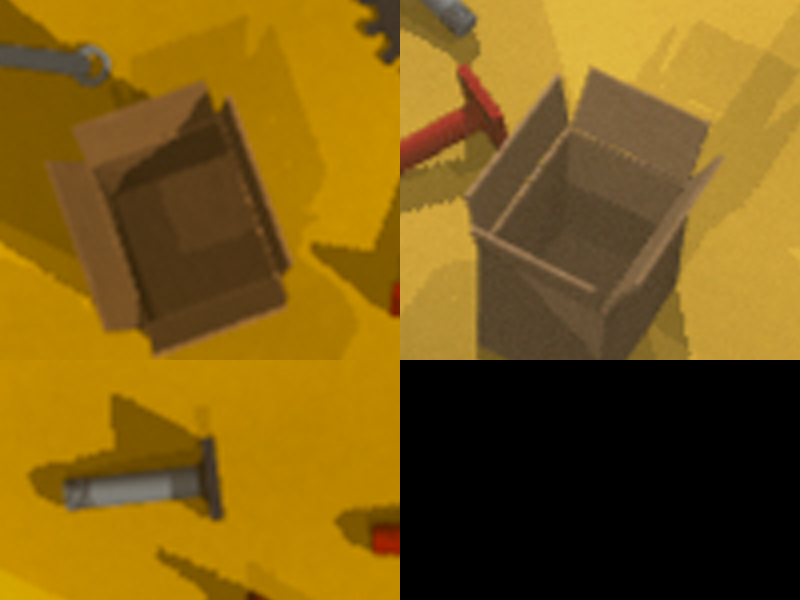

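The thing wanted is the grey axle: scene (257,182), top (338,255). The look-alikes are red: scene (228,138), (279,153), (263,222); top (289,229), (418,268), (363,302). The crop confirms the grey one, with its tail at the left end and pointing to +y. The carton's yaw is about 22°. I'll move above the shaft, near the tail.

```bash
A='[{"xyz":[0.4,-1,0],"yaw":-2.4},{"xyz":[0.4,-1,0],"yaw":-2.4}]' ; unset A
python3 -m inch '[{"xyz":[0.4,-1,0],"yaw":-2.4},{"xyz":[0.4,-1,0],"yaw":-2.4},{"xyz":[0.4,-1,0],"yaw":-2.4},{"xyz":[0.4,-1,0],"yaw":-2.4},{"xyz":[0.4,-1,0],"yaw":-2.4}]' 1 20
python3 -m inch '[{"xyz":[0.4,-1,0],"yaw":-2.4},{"xyz":[0.4,-1,0],"yaw":-2.4},{"xyz":[0.4,-1,0],"yaw":-2.4},{"xyz":[0.4,-1,0],"yaw":-2.4},{"xyz":[0.4,-1,0],"yaw":-2.4}]' >/dev/null
python3 -m inch '[{"xyz":[0.4,-1,0],"yaw":-2.4},{"xyz":[0.4,-1,0],"yaw":-2.4},{"xyz":[0.4,-1,0],"yaw":-2.4},{"xyz":[0.4,-1,0],"yaw":-2.4},{"xyz":[0.4,-1,0],"yaw":-2.4}]' >/dev/null
python3 -m inch '[{"xyz":[0.4,-1,0],"yaw":-2.4},{"xyz":[0.4,-1,0],"yaw":-2.4},{"xyz":[0.4,-1,0],"yaw":-2.4},{"xyz":[0.4,-1,0],"yaw":-2.4},{"xyz":[0.4,-1,0],"yaw":-2.4}]' >/dev/null
python3 -m inch '[{"xyz":[0.4,-1,0],"yaw":-2.4},{"xyz":[0.4,-1,0],"yaw":-2.4},{"xyz":[0.4,-1,0],"yaw":-2.4},{"xyz":[0.4,-1,0],"yaw":-2.4},{"xyz":[0.4,-1,0],"yaw":-2.4}]' >/dev/null
python3 -m inch '[{"xyz":[0.5,-0.8,-1],"yaw":-1},{"xyz":[0,-0.8,-1],"yaw":-1},{"xyz":[0,0,-1]},{"xyz":[0,0,-1]},{"xyz":[0,0,0]}]'
python3 - <<'E'
from h import *
st()
out=[]
for c,(ux,uy) in {"top":(290,205),"scene":(200,130),"wrist":(0,0)}.items():
    s=vision.snapshot(c)
    for n in ["axle","axle_tail"]:
        print(c,n,[(round(d["p"],2),np.round(d["position"],3).tolist()) for d in spot_point(c,n)])
    if c=="wrist": cv2.imwrite("pics/w1.png",s["img"])
E
```

```text
t: 1.82
eef_pos: [0.2564, 0.4373, 0.2483]
tool_rot: [[-0.846, 0.533, 0.0], [0.533, 0.846, -0.0], [-0.0, 0.0, -1.0]]
ft_force: [0.9, -0.2, 0.1]
width: 0.0856
t 3.48 p [ 0.457 -0.063  0.248] jawyaw 9.8 F [ 0.244  0.062 -0.418] w 0.08562269117909702 j6 -26.22109691309624
top axle [(0.78, [0.377, -0.24, 0.029]), (0.64, [0.513, 0.015, 0.031]), (0.58, [0.444, -0.424, 0.034])]
top axle_tail [(0.74, [0.439, -0.31, 0.012]), (0.59, [0.281, -0.181, 0.014]), (0.59, [0.626, 0.0, 0.014]), (0.27, [0.563, 0.201, 0.002])]
scene axle [(0.75, [0.48, -0.187, 0.032]), (0.67, [0.512, 0.019, 0.03]), (0.66, [0.436, -0.425, 0.034]), (0.47, [0.38, -0.245, 0.033])]
scene axle_tail [(0.87, [0.437, -0.311, 0.014]), (0.77, [0.627, 0.002, 0.017]), (0.55, [0.284, -0.183, 0.011]), (0.54, [0.462, -0.078, 0.012])]
wrist axle [(0.94, [0.378, -0.242, 0.032]), (0.81, [0.516, 0.018, 0.032]), (0.68, [0.483, -0.187, 0.033])]
wrist axle_tail [(0.96, [0.283, -0.184, 0.008]), (0.95, [0.63, -0.002, 0.012]), (0.67, [0.464, -0.07, 0.007])]validation failed for argument at $[2]...
```

View pics/w1.png

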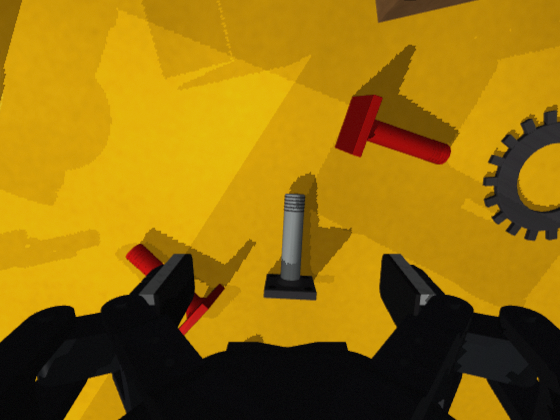

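```bash
python3 -m inch '[{"xyz":[0.22,-0.74,-1],"yaw":-0.7},{"xyz":[0.22,-0.74,-1],"yaw":-0.6},{"xyz":[0,0,-1],"yaw":0},{"xyz":[0,0,-1],"yaw":0},{"xyz":[0,0,-1],"yaw":0}]' >/dev/null
python3 -m inch '[{"xyz":[0,0,-1],"yaw":0},{"xyz":[0,0,-1],"yaw":0},{"xyz":[0,0,-1],"yaw":0},{"xyz":[0,0,-0.6],"yaw":0},{"xyz":[0,0,-0.4],"yaw":0}]'
python3 -m inch '[{"xyz":[0,0,-0.1],"yaw":0},{"xyz":[0,0,0],"yaw":0},{"xyz":[0,0,0],"yaw":0},{"xyz":[0,0,0],"yaw":0},{"xyz":[0,0,0],"yaw":0}]' 0 20
python3 -m inch '[{"xyz":[0,0,0],"yaw":0},{"xyz":[0,0,0],"yaw":0},{"xyz":[0,0,0],"yaw":0},{"xyz":[0,0,0],"yaw":0},{"xyz":[0,0,0],"yaw":0}]' 
python3 -c "
from h import *; st(); print(r.tip_reach)"
```

```text
t: 4.77
eef_pos: [0.4663, -0.0976, 0.0217]
tool_rot: [[-0.151, 0.989, -0.002], [0.989, 0.151, 0.001], [0.001, -0.002, -1.0]]
ft_force: [0.1, -0.0, 2.3]
width: 0.0852
t: 5.18
eef_pos: [0.4682, -0.0989, 0.0218]
tool_rot: [[-0.15, 0.989, 0.002], [0.989, 0.15, -0.001], [-0.001, 0.002, -1.0]]
ft_force: [1.7, 1.2, 0.6]
width: 0.0257
t: 5.6
eef_pos: [0.4679, -0.0989, 0.0217]
tool_rot: [[-0.15, 0.989, 0.002], [0.989, 0.15, -0.001], [-0.001, 0.002, -1.0]]
ft_force: [-0.7, 1.2, 6.7]
width: 0.023
t 5.6 p [ 0.468 -0.099  0.022] jawyaw 8.6 F [-0.735  1.151  6.749] w 0.02298003778240165 j6 -28.81232471870925
0.017
```

```bash
python3 -m inch '[{"xyz":[0,0,0.5],"yaw":0},{"xyz":[0,0,1],"yaw":0},{"xyz":[0,0,1],"yaw":0},{"xyz":[0,0,1],"yaw":0},{"xyz":[0,0,1],"yaw":0}]'
python3 -m inch '[{"xyz":[0,0,1],"yaw":0},{"xyz":[0,0,0.5],"yaw":0},{"xyz":[0,0,0],"yaw":0},{"xyz":[0,0,0],"yaw":0},{"xyz":[0,0,0],"yaw":0}]'
python3 - <<'E'
from h import *
st()
out=[]
for c,(ux,uy) in {"top":(270,170),"scene":(190,110)}.items():
    s=vision.snapshot(c)
    for n in ["axle","axle_tail"]:
        print(c,n,[(round(d["p"],2),np.round(d["position"],3).tolist()) for d in spot_point(c,n)])
    out.append(cv2.resize(s["img"][uy:uy+100,ux:ux+130],None,fx=3,fy=3))
cv2.imwrite("pics/c2.png",np.hstack(out))
E
```

```text
t: 6.02
eef_pos: [0.4659, -0.0983, 0.1339]
tool_rot: [[-0.149, 0.989, -0.002], [0.989, 0.149, 0.001], [0.001, -0.002, -1.0]]
ft_force: [-0.3, 1.6, -10.1]
width: 0.0231
t: 6.43
eef_pos: [0.4666, -0.0984, 0.1701]
tool_rot: [[-0.149, 0.989, -0.001], [0.989, 0.149, 0.0], [0.0, -0.001, -1.0]]
ft_force: [-0.1, -0.0, 0.0]
width: -0.0005
t 6.43 p [ 0.467 -0.098  0.17 ] jawyaw 8.6 F [-0.144 -0.009  0.03 ] w -0.0004915902462402059 j6 -28.807791914733183
top axle [(0.8, [0.456, -0.032, 0.01]), (0.66, [0.449, -0.003, 0.12]), (0.62, [0.512, 0.017, 0.036]), (0.58, [0.442, -0.426, 0.035]), (0.53, [0.375, -0.24, 0.028])]
top axle_tail [(0.85, [0.438, -0.309, 0.016]), (0.57, [0.626, 0.001, 0.013]), (0.56, [0.449, -0.005, 0.121]), (0.45, [0.767, -0.005, -0.003]), (0.17, [0.587, 0.14, 0.192])]
scene axle [(0.7, [0.44, -0.425, 0.032]), (0.64, [0.513, 0.018, 0.027]), (0.58, [0.38, -0.246, 0.03]), (0.56, [0.455, -0.031, 0.006]), (0.53, [0.569, -0.474, 0.003]), (0.16, [0.485, 0.163, 0.179])]
scene axle_tail [(0.82, [0.626, -0.0, 0.017]), (0.81, [0.439, -0.31, 0.01]), (0.71, [0.28, -0.183, 0.009]), (0.64, [0.455, -0.047, 0.119]), (0.53, [0.767, -0.005, -0.003])]
```

View pics/c2.png

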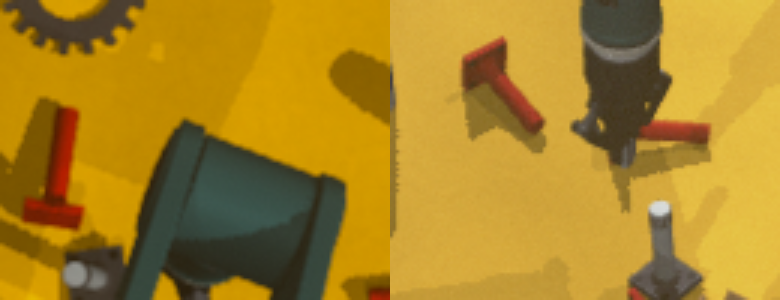

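The pads slipped off the axle, but it seems to have swung onto its flange and be standing free at about (0.456, -0.031). I'll check that before touching it.

```bash
python3 -m inch '[{"xyz":[0,-0.6,0.5],"yaw":0},{"xyz":[0,-0.6,0.5],"yaw":0},{"xyz":[0,-0.6,0.5],"yaw":0},{"xyz":[0,0,0],"yaw":0},{"xyz":[0,0,0],"yaw":0}]' 1 60
python3 - <<'E'
from h import *
st()
out=[]
for c in ["scene","wrist","top"]:
    s=vision.snapshot(c)
    for n in ["axle","axle_tail"]:
        print(c,n,[(round(d["p"],2),np.round(d["position"],3).tolist()) for d in spot_point(c,n) if abs(d["position"][0]-.455)<.04 and abs(d["position"][1]+.03)<.04])
    u,v=proj(s,[.456,-.031,.04])[0].astype(int); print(u,v)
    q=60 if c=="wrist" else 33
    cr=s["img"][max(v-q*1,0):v+q,max(u-q,0):u+q]
    out.append(cv2.resize(cr,(260,260)))
cv2.imwrite("pics/c3.png",np.hstack(out))
E
```

```text
t: 7.15
eef_pos: [0.4676, -0.1441, 0.2084]
tool_rot: [[-0.148, 0.989, 0.001], [0.989, 0.148, -0.0], [-0.0, 0.001, -1.0]]
ft_force: [0.8, 0.1, -0.6]
width: 0.0604
t 7.15 p [ 0.468 -0.144  0.208] jawyaw 8.5 F [ 0.77  0.13 -0.59] w 0.060357333789548585 j6 -33.748514612181395
scene axle [(0.79, [0.456, -0.032, -0.0])]
scene axle_tail [(0.84, [0.451, -0.035, 0.119])]
282 196
wrist axle [(0.64, [0.455, -0.031, 0.002])]
wrist axle_tail [(0.65, [0.454, -0.03, 0.116])]
295 70
top axle [(0.61, [0.459, -0.031, 0.001])]
top axle_tail [(0.94, [0.453, -0.034, 0.116])]
302 260
```

View pics/c3.png

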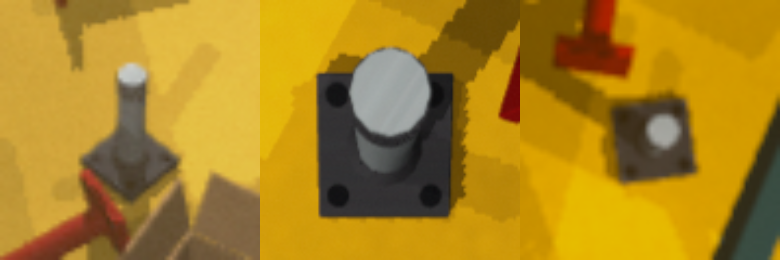

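```bash
python3 -m inch '[{"xyz":[-0.1,0.9,0],"yaw":0},{"xyz":[-0.1,0.9,0],"yaw":0},{"xyz":[-0.1,0.9,0],"yaw":0},{"xyz":[-0.1,0.9,0],"yaw":0},{"xyz":[-0.1,0.9,0],"yaw":0}]' 1 60
python3 -m inch '[{"xyz":[0,0,-1],"yaw":0},{"xyz":[0,0,-1],"yaw":0},{"xyz":[0,0,-1],"yaw":0},{"xyz":[0,0,-1],"yaw":0},{"xyz":[0,0,-0.3],"yaw":0}]'
python3 -m inch '[{"xyz":[0,0,0],"yaw":0},{"xyz":[0,0,0],"yaw":0},{"xyz":[0,0,0],"yaw":0},{"xyz":[0,0,0],"yaw":0},{"xyz":[0,0,0],"yaw":0}]' 0 60
python3 -m inch '[{"xyz":[0,0,0],"yaw":0},{"xyz":[0,0,0],"yaw":0},{"xyz":[0,0,0],"yaw":0},{"xyz":[0,0,0],"yaw":0},{"xyz":[0,0,0],"yaw":0}]'
```

```text
t: 8.02
eef_pos: [0.4544, -0.03, 0.2082]
tool_rot: [[-0.149, 0.989, -0.0], [0.989, 0.149, 0.0], [0.0, -0.0, -1.0]]
ft_force: [1.2, 0.7, 0.2]
width: 0.0855
t: 8.43
eef_pos: [0.4526, -0.0304, 0.0981]
tool_rot: [[-0.15, 0.989, -0.005], [0.989, 0.15, 0.001], [0.002, -0.004, -1.0]]
ft_force: [-0.4, 1.1, -0.1]
width: 0.0859
t: 8.85
eef_pos: [0.4556, -0.0313, 0.1019]
tool_rot: [[-0.15, 0.989, 0.002], [0.989, 0.15, -0.001], [-0.001, 0.002, -1.0]]
ft_force: [-3.9, -0.5, 4.6]
width: 0.0255
t: 9.27
eef_pos: [0.455, -0.0313, 0.1019]
tool_rot: [[-0.15, 0.989, 0.001], [0.989, 0.15, -0.001], [-0.001, 0.001, -1.0]]
ft_force: [-2.9, -1.4, 6.2]
width: 0.0226
```

```bash
python3 -m inch '[{"xyz":[0,0,0.4],"yaw":0},{"xyz":[0,0,0.8],"yaw":0},{"xyz":[0,0,0.9],"yaw":0},{"xyz":[0,0,0.9],"yaw":0},{"xyz":[0,0,1],"yaw":0}]'
python3 -m inch '[{"xyz":[0,0,1],"yaw":0},{"xyz":[0,0,1],"yaw":0},{"xyz":[0,0,1],"yaw":0},{"xyz":[0,0,1],"yaw":0},{"xyz":[0,0,0.8],"yaw":0}]'
python3 -m inch '[{"xyz":[0.4,0.8,0.2],"yaw":1.33},{"xyz":[0.44,0.92,0],"yaw":1.33},{"xyz":[0.44,0.92,0],"yaw":1.33},{"xyz":[0.44,0.92,0],"yaw":1.33},{"xyz":[0.44,0.92,0],"yaw":1.33}]' >/dev/null
python3 -m inch '[{"xyz":[0.44,0.92,0],"yaw":1.33},{"xyz":[0.44,0.92,0],"yaw":1.33},{"xyz":[0.44,0.92,0],"yaw":1.33},{"xyz":[0.44,0.92,0],"yaw":1.33},{"xyz":[0.44,0.92,0],"yaw":1.33}]'
python3 - <<'E'
from h import *
monitor.get_obs()
for c in ["scene","top","wrist"]:
    s=vision.snapshot(c)
    for n in ["axle","axle_tail","carton","end_flap_1_edge","end_flap_2_edge","side_flap_1_edge","side_flap_2_edge"]:
        print(c,n,[(round(d["p"],2),np.round(d["position"],3).tolist()) for d in spot_point(c,n) if abs(d["position"][0]-.565)<.12 and abs(d["position"][1]-.2)<.12])
    if c=="scene":
        u,v=proj(s,[.565,.198,.2])[0].astype(int)
        cv2.imwrite("pics/c4.png",cv2.resize(s["img"][v-70:v+70,u-70:u+70],None,fx=4,fy=4))
st()
E
```

```text
t: 9.68
eef_pos: [0.4531, -0.0308, 0.2011]
tool_rot: [[-0.15, 0.989, -0.003], [0.989, 0.15, 0.001], [0.001, -0.003, -1.0]]
ft_force: [0.2, -0.3, -8.2]
width: 0.0225
t: 10.1
eef_pos: [0.4538, -0.0309, 0.3222]
tool_rot: [[-0.15, 0.989, -0.0], [0.989, 0.15, 0.0], [0.0, -0.0, -1.0]]
ft_force: [1.3, -1.1, -6.7]
width: 0.0224
t: 10.93
eef_pos: [0.5628, 0.1969, 0.3247]
tool_rot: [[-0.374, 0.927, -0.003], [0.927, 0.374, -0.001], [0.0, -0.003, -1.0]]
ft_force: [0.7, -0.2, -6.6]
width: 0.0226
scene axle [(0.96, [0.565, 0.196, 0.222])]
scene axle_tail [(0.56, [0.56, 0.192, 0.338])]
scene carton [(0.72, [0.561, 0.198, -0.001])]
scene end_flap_1_edge [(0.55, [0.637, 0.227, 0.183])]
scene end_flap_2_edge [(0.81, [0.482, 0.163, 0.182])]
scene side_flap_1_edge [(0.57, [0.59, 0.143, 0.192]), (0.44, [0.53, 0.262, 0.189])]
scene side_flap_2_edge [(0.58, [0.587, 0.142, 0.19])]
top axle [(0.42, [0.568, 0.196, 0.227])]
top axle_tail [(0.65, [0.569, 0.194, 0.344])]
top carton [(0.66, [0.567, 0.199, -0.002])]
top end_flap_1_edge [(0.35, [0.564, 0.199, 0.001])]
top end_flap_2_edge [(0.44, [0.477, 0.161, 0.175])]
top side_flap_1_edge [(0.7, [0.534, 0.263, 0.183])]
top side_flap_2_edge [(0.69, [0.583, 0.139, 0.19])]
wrist axle [(0.61, [0.562, 0.2, 0.224])]
wrist axle_tail [(0.84, [0.564, 0.197, 0.341])]
wrist carton [(0.88, [0.56, 0.197, -0.004])]
wrist end_flap_1_edge [(0.75, [0.64, 0.227, 0.184])]
wrist end_flap_2_edge [(0.7, [0.479, 0.164, 0.18])]
wrist side_flap_1_edge [(0.77, [0.532, 0.264, 0.185])]
wrist side_flap_2_edge []
t 12.13 p [0.564 0.196 0.326] jawyaw 21.9 F [ 0.191  0.719 -7.172] w 0.02215863456200267 j6 -9.363520912667205
```

View pics/c4.png

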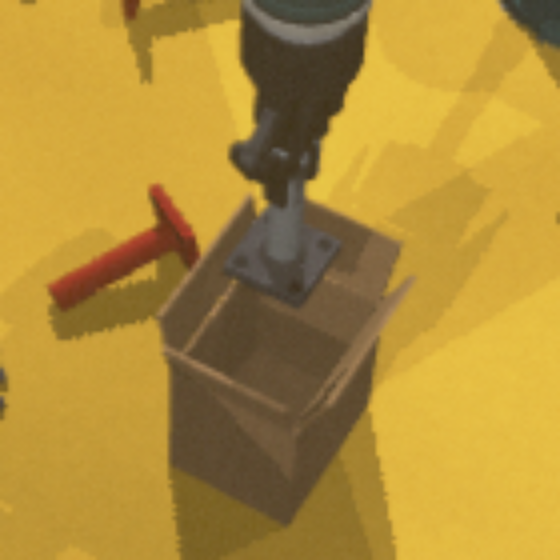

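```bash
python3 -m inch '[{"xyz":[0,0.04,-0.6],"yaw":0},{"xyz":[0,0,-1],"yaw":0},{"xyz":[0,0,-1],"yaw":0},{"xyz":[0,0,-1],"yaw":0},{"xyz":[0,0,-1],"yaw":0}]'
python3 -m inch '[{"xyz":[0,0,-1],"yaw":0},{"xyz":[0,0,-1],"yaw":0},{"xyz":[0,0,-0.8],"yaw":0},{"xyz":[0,0,-0.5],"yaw":0},{"xyz":[0,0,-0.3],"yaw":0}]'
python3 -m inch '[{"xyz":[0,0,-0.2],"yaw":0},{"xyz":[0,0,-0.15],"yaw":0},{"xyz":[0,0,-0.1],"yaw":0},{"xyz":[0,0,0],"yaw":0}]'
```

```text
t: 12.55
eef_pos: [0.5639, 0.197, 0.21]
tool_rot: [[-0.373, 0.928, 0.001], [0.928, 0.373, 0.0], [-0.0, 0.001, -1.0]]
ft_force: [0.3, 0.8, -7.1]
width: 0.0228
t: 12.97
eef_pos: [0.5628, 0.1967, 0.1188]
tool_rot: [[-0.373, 0.928, -0.003], [0.928, 0.373, -0.001], [0.0, -0.003, -1.0]]
ft_force: [-1.0, 0.4, -6.8]
width: 0.0226
t: 13.3
eef_pos: [0.5641, 0.197, 0.1099]
tool_rot: [[-0.373, 0.928, 0.001], [0.928, 0.373, 0.0], [-0.0, 0.001, -1.0]]
ft_force: [0.7, -0.1, -6.9]
width: 0.0225
```

```bash
python3 -m inch '[{"xyz":[0,0,-0.08],"yaw":0},{"xyz":[0,0,-0.06],"yaw":0},{"xyz":[0,0,0],"yaw":0}]'
python3 -m inch '[{"xyz":[0,0,-0.04],"yaw":0},{"xyz":[0,0,0],"yaw":0}]'
```

```text
t: 13.55
eef_pos: [0.5642, 0.1971, 0.1064]
tool_rot: [[-0.373, 0.928, 0.001], [0.928, 0.373, 0.0], [-0.0, 0.001, -1.0]]
ft_force: [0.2, -0.1, -7.5]
width: 0.0225
t: 13.72
eef_pos: [0.5643, 0.1974, 0.1062]
tool_rot: [[-0.373, 0.928, 0.002], [0.928, 0.373, 0.001], [0.0, 0.002, -1.0]]
ft_force: [-1.1, 1.4, 3.5]
width: 0.0227
```

```bash
python3 -m inch '[{"xyz":[0,0,0],"yaw":0},{"xyz":[0,0,0],"yaw":0},{"xyz":[0,0,0],"yaw":0},{"xyz":[0,0,0],"yaw":0},{"xyz":[0,0,0],"yaw":0}]' 0.65
python3 -m inch '[{"xyz":[0,0,0.3],"yaw":0},{"xyz":[0,0,0.5],"yaw":0},{"xyz":[0,0,1],"yaw":0},{"xyz":[0,0,1],"yaw":0},{"xyz":[0,0,1],"yaw":0}]'
python3 -m inch '[{"xyz":[0,0,1],"yaw":0},{"xyz":[0,0,1],"yaw":0},{"xyz":[0,0,0],"yaw":0},{"xyz":[0,0,0],"yaw":0}]'
python3 - <<'E'
from h import *
st()
for c in ["scene","top","wrist"]:
    s=vision.snapshot(c)
    for n in ["axle","axle_tail","carton"]:
        print(c,n,[(round(d["p"],2),np.round(d["position"],3).tolist()) for d in spot_point(c,n) if abs(d["position"][0]-.565)<.12 and abs(d["position"][1]-.2)<.12])
cv2.imwrite("pics/w5.png",s["img"])
E
```

```text
t: 14.13
eef_pos: [0.5639, 0.1969, 0.1051]
tool_rot: [[-0.373, 0.928, 0.0], [0.928, 0.373, -0.0], [-0.0, 0.0, -1.0]]
ft_force: [0.6, 0.2, -0.5]
width: 0.0554
t: 14.55
eef_pos: [0.5634, 0.1968, 0.2013]
tool_rot: [[-0.373, 0.928, -0.001], [0.928, 0.373, -0.0], [0.0, -0.001, -1.0]]
ft_force: [0.2, 0.3, -0.5]
width: 0.056
t: 14.88
eef_pos: [0.5648, 0.1972, 0.2523]
tool_rot: [[-0.373, 0.928, 0.004], [0.928, 0.373, 0.001], [-0.001, 0.004, -1.0]]
ft_force: [0.4, -0.8, 0.1]
width: 0.0551
t 14.88 p [0.565 0.197 0.252] jawyaw 21.9 F [ 0.353 -0.781  0.051] w 0.055090257009614424 j6 -9.268327556729098
scene axle [(0.47, [0.564, 0.197, 0.005]), (0.37, [0.563, 0.199, -0.001])]
scene axle_tail [(0.49, [0.563, 0.194, 0.119]), (0.33, [0.529, 0.262, 0.186])]
scene carton [(0.95, [0.564, 0.201, -0.001]), (0.23, [0.586, 0.142, 0.19])]
top axle [(0.61, [0.565, 0.195, 0.009])]
top axle_tail [(0.43, [0.565, 0.193, 0.125])]
top carton [(0.64, [0.565, 0.2, -0.003])]
wrist axle [(0.59, [0.565, 0.199, 0.005])]
wrist axle_tail [(0.77, [0.563, 0.2, 0.125]), (0.57, [0.48, 0.165, 0.176])]
wrist carton []
```

View pics/w5.png

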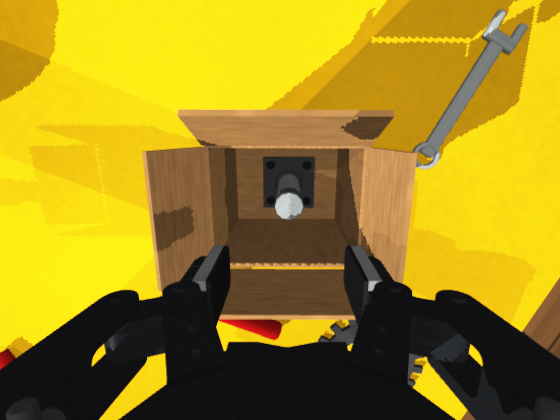

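The axle stands free in the carton at about (0.565, 0.197), with its foot about 5 mm up and all four flaps open. In the wrist picture its tail is at pixel (288,205), with the end flaps left and right. Next is end flap 1, on the +x side.

```bash
python3 -m inch '[{"xyz":[0.85,0.34,0],"yaw":0},{"xyz":[0.85,0.34,0],"yaw":0},{"xyz":[0.85,0.34,0],"yaw":0},{"xyz":[0.85,0.34,0],"yaw":0},{"xyz":[0.85,0.34,0],"yaw":0}]' 0 20 
python3 -m inch '[{"xyz":[0,0,0],"yaw":0},{"xyz":[0,0,-1],"yaw":0},{"xyz":[0,0,-1],"yaw":0},{"xyz":[0,0,-1],"yaw":0},{"xyz":[0,0,0],"yaw":0}]'
python3 -m inch '[{"xyz":[-0.5,-0.2,0.05],"yaw":0},{"xyz":[-0.5,-0.2,0.05],"yaw":0},{"xyz":[-0.5,-0.2,0.05],"yaw":0},{"xyz":[-0.5,-0.2,0],"yaw":0},{"xyz":[-0.5,-0.2,-0.1],"yaw":0}]'
python3 -m inch '[{"xyz":[-0.1,-0.04,-0.1],"yaw":0},{"xyz":[0,0,-0.3],"yaw":0},{"xyz":[0,0,-0.3],"yaw":0},{"xyz":[0,0,-0.15],"yaw":0},{"xyz":[0,0,0],"yaw":0}]'
python3 -c "
from h import *; st(); s=vision.snapshot('scene')
print([(round(d['p'],2),np.round(d['position'],3).tolist()) for d in spot_point('scene','end_flap_1_edge')])"
```

```text
t: 15.9
eef_pos: [0.6709, 0.2398, 0.2499]
tool_rot: [[-0.373, 0.928, -0.0], [0.928, 0.373, -0.0], [0.0, -0.0, -1.0]]
ft_force: [0.7, 1.7, -0.1]
width: -0.0
t: 16.32
eef_pos: [0.6659, 0.2383, 0.1693]
tool_rot: [[-0.373, 0.928, -0.01], [0.928, 0.373, -0.003], [0.001, -0.01, -1.0]]
ft_force: [-1.3, -0.2, -0.4]
width: 0.0003
t: 16.73
eef_pos: [0.608, 0.2145, 0.1785]
tool_rot: [[-0.373, 0.928, 0.003], [0.928, 0.373, 0.001], [-0.0, 0.003, -1.0]]
ft_force: [1.2, 0.3, -0.1]
width: -0.0
t: 17.15
eef_pos: [0.6047, 0.2134, 0.1535]
tool_rot: [[-0.373, 0.928, -0.002], [0.928, 0.373, -0.0], [0.0, -0.002, -1.0]]
ft_force: [0.1, 0.1, 0.2]
width: 0.0002
t 17.15 p [0.605 0.213 0.154] jawyaw 21.9 F [0.076 0.059 0.231] w 0.0001863083087985309 j6 -8.62981458405134
[(0.83, [0.578, 0.206, 0.136])]
```

```bash
python3 -m inch '[{"xyz":[0,0,0.8],"yaw":0},{"xyz":[0,0,1],"yaw":0},{"xyz":[0,0,1],"yaw":0},{"xyz":[0,0,1],"yaw":0},{"xyz":[-0.91,-0.37,0],"yaw":0}]' 
python3 -m inch '[{"xyz":[-0.92,-0.37,0],"yaw":0},{"xyz":[-0.92,-0.37,0],"yaw":0},{"xyz":[-0.92,-0.37,0],"yaw":0},{"xyz":[-0.92,-0.37,0],"yaw":0},{"xyz":[-0.92,-0.37,0],"yaw":0}]'
python3 -m inch '[{"xyz":[-0.92,-0.36,0],"yaw":0},{"xyz":[0,0,0],"yaw":0},{"xyz":[0,0,-1],"yaw":0},{"xyz":[0,0,-1],"yaw":0},{"xyz":[0,0,-1],"yaw":0}]'
python3 -m inch '[{"xyz":[0,0,-0.26],"yaw":0},{"xyz":[0,0,0],"yaw":0},{"xyz":[0.56,0.22,0.16],"yaw":0},{"xyz":[0.56,0.22,0.16],"yaw":0},{"xyz":[0.56,0.22,0.16],"yaw":0}]'
python3 -m inch '[{"xyz":[0.5,0.2,-0.05],"yaw":0},{"xyz":[0.5,0.2,-0.05],"yaw":0},{"xyz":[0.5,0.2,-0.05],"yaw":0},{"xyz":[0,0,-0.2],"yaw":0},{"xyz":[0,0,-0.3],"yaw":0}]'
python3 -m inch '[{"xyz":[0,0,-0.3],"yaw":0},{"xyz":[0,0,-0.05],"yaw":0},{"xyz":[0,0,0],"yaw":0}]'
python3 - <<'E'
from h import *
st()
for c in ["scene","top"]:
    s=vision.snapshot(c)
    for n in ["end_flap_2_edge","side_flap_1_edge"]:
        print(c,n,[(round(d['p'],2),np.round(d['position'],3).tolist()) for d in spot_point(c,n)])
E
```

```text
t: 17.67
eef_pos: [0.5893, 0.2061, 0.2559]
tool_rot: [[-0.373, 0.928, 0.014], [0.928, 0.373, 0.004], [-0.002, 0.014, -1.0]]
ft_force: [2.0, 0.7, 1.4]
width: 0.0001
t: 18.08
eef_pos: [0.4664, 0.1577, 0.2501]
tool_rot: [[-0.373, 0.928, 0.0], [0.928, 0.373, 0.0], [0.0, 0.0, -1.0]]
ft_force: [0.7, 0.2, -0.5]
width: -0.0003
t: 18.5
eef_pos: [0.4456, 0.1493, 0.1751]
tool_rot: [[-0.373, 0.928, 0.003], [0.928, 0.373, 0.001], [-0.001, 0.003, -1.0]]
ft_force: [1.4, 0.1, -0.4]
width: -0.0003
t: 18.92
eef_pos: [0.4875, 0.1659, 0.1821]
tool_rot: [[-0.373, 0.928, 0.001], [0.928, 0.373, 0.0], [-0.0, 0.001, -1.0]]
ft_force: [-1.2, 0.6, -0.6]
width: -0.0
t: 19.33
eef_pos: [0.5257, 0.1809, 0.1657]
tool_rot: [[-0.373, 0.928, 0.004], [0.928, 0.373, 0.001], [-0.001, 0.004, -1.0]]
ft_force: [-0.7, -0.5, 0.9]
width: -0.0001
t: 19.58
eef_pos: [0.5223, 0.18, 0.1547]
tool_rot: [[-0.373, 0.928, -0.002], [0.928, 0.373, -0.001], [0.0, -0.002, -1.0]]
ft_force: [0.3, -0.1, 1.3]
width: -0.0001
t 19.58 p [0.522 0.18  0.155] jawyaw 21.9 F [ 0.342 -0.061  1.295] w -5.252955643785248e-05 j6 -10.036214093108033
scene end_flap_2_edge [(0.64, [0.556, 0.189, 0.136])]
scene side_flap_1_edge [(0.74, [0.53, 0.264, 0.182])]
top end_flap_2_edge []
top side_flap_1_edge [(0.45, [0.534, 0.264, 0.182])]
```

```bash
python3 -m inch '[{"xyz":[0,0,0.8],"yaw":0},{"xyz":[0,0,1],"yaw":0},{"xyz":[0,0,1],"yaw":0},{"xyz":[0,0,1],"yaw":0},{"xyz":[0,1,0],"yaw":0}]' 
python3 -m inch '[{"xyz":[0,1,0],"yaw":0},{"xyz":[0,1,0],"yaw":0},{"xyz":[0,1,0],"yaw":0},{"xyz":[0,1,0],"yaw":0},{"xyz":[0,0,0],"yaw":0}]'
python3 - <<'E'
from h import *
st()
s=vision.snapshot("scene")
for n in ["end_flap_1_edge","end_flap_2_edge","side_flap_1_edge","side_flap_2_edge"]:
        print(n,[(round(d['p'],2),np.round(d['position'],3).tolist()) for d in spot_point("scene",n)])
s=vision.snapshot("top"); 
cv2.imwrite("pics/c6.png",np.hstack([cv2.resize(q["img"][v:v+100,u:u+100],None,fx=4,fy=4) for q,u,v in [(s,175,165),(vision.snapshot("scene"),250,185)]]))
E
```

```text
t: 20.3
eef_pos: [0.5266, 0.2035, 0.2559]
tool_rot: [[-0.371, 0.929, 0.008], [0.929, 0.371, -0.0], [-0.003, 0.007, -1.0]]
ft_force: [0.9, -0.1, 0.6]
width: -0.0001
t: 20.72
eef_pos: [0.5237, 0.3095, 0.2508]
tool_rot: [[-0.375, 0.927, 0.001], [0.927, 0.375, 0.003], [0.002, 0.002, -1.0]]
ft_force: [0.7, 0.4, -0.4]
width: 0.0002
t 20.72 p [0.524 0.31  0.251] jawyaw 22.0 F [ 0.722  0.372 -0.403] w 0.0001587660855985066 j6 1.9303420493490107
end_flap_1_edge [(0.7, [0.576, 0.203, 0.134])]
end_flap_2_edge [(0.84, [0.554, 0.187, 0.139])]
side_flap_1_edge [(0.45, [0.529, 0.264, 0.188])]
side_flap_2_edge [(0.64, [0.588, 0.142, 0.191])]
```

View pics/c6.png

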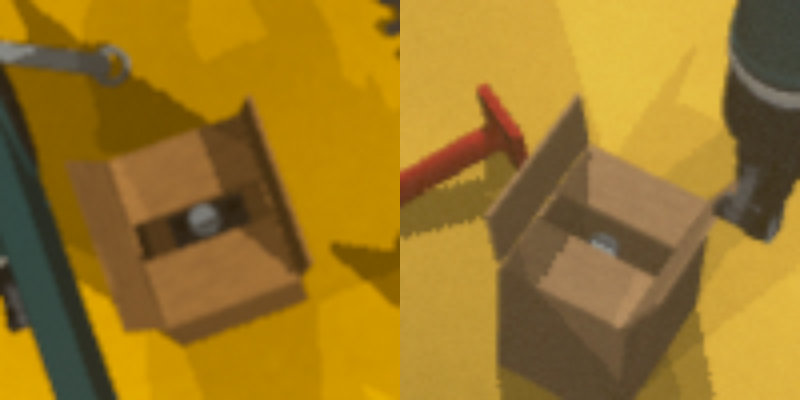

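Both end flaps are down, with the axle's tail showing in the gap (top crop (203,218)), and both side flaps are still open. Now side flap 1.

```bash
python3 -m inch '[{"xyz":[0,0,-1],"yaw":0},{"xyz":[0,0,-1],"yaw":0},{"xyz":[0,0,-1],"yaw":0},{"xyz":[0,0,0],"yaw":0}]'
python3 -m inch '[{"xyz":[0.3,-0.74,0.16],"yaw":0},{"xyz":[0.3,-0.74,0.16],"yaw":0},{"xyz":[0.22,-0.56,0],"yaw":0},{"xyz":[0.22,-0.56,0],"yaw":0},{"xyz":[0.22,-0.56,-0.05],"yaw":0}]'
python3 -m inch '[{"xyz":[0.05,-0.12,-0.2],"yaw":0},{"xyz":[0,0,-0.3],"yaw":0},{"xyz":[0,0,-0.3],"yaw":0},{"xyz":[0,0,-0.1],"yaw":0},{"xyz":[0,0,0],"yaw":0}]'
python3 - <<'E'
from h import *
st()
s=vision.snapshot("scene")
for n in ["side_flap_1_edge"]:
        print(n,[(round(d['p'],2),np.round(d['position'],3).tolist()) for d in spot_point("scene",n)])
E
```

```text
t: 21.4
eef_pos: [0.5207, 0.3032, 0.171]
tool_rot: [[-0.372, 0.928, -0.008], [0.928, 0.372, -0.004], [-0.0, -0.009, -1.0]]
ft_force: [-1.1, 0.5, -1.3]
width: -0.0005
t: 21.82
eef_pos: [0.5561, 0.2256, 0.1841]
tool_rot: [[-0.372, 0.928, 0.002], [0.928, 0.372, 0.001], [0.0, 0.002, -1.0]]
ft_force: [-0.9, 0.1, -0.3]
width: 0.0001
t: 22.23
eef_pos: [0.5553, 0.2239, 0.1586]
tool_rot: [[-0.374, 0.928, -0.002], [0.928, 0.374, -0.0], [0.001, -0.002, -1.0]]
ft_force: [-0.5, 0.5, -0.6]
width: -0.0
t 22.23 p [0.555 0.224 0.159] jawyaw 21.9 F [-0.465  0.474 -0.555] w -2.7020395586032087e-05 j6 -6.6049879936977325
side_flap_1_edge [(0.61, [0.566, -0.472, 0.002]), (0.6, [0.555, 0.197, 0.139])]
```

```bash
python3 -m inch '[{"xyz":[0,0,0.7],"yaw":0},{"xyz":[0,0,1],"yaw":0},{"xyz":[0,0,1],"yaw":0},{"xyz":[0,0,1],"yaw":0},{"xyz":[0.34,-0.88,0],"yaw":0}]' 
python3 -m inch '[{"xyz":[0.34,-0.88,0],"yaw":0},{"xyz":[0.34,-0.88,0],"yaw":0},{"xyz":[0.34,-0.88,0],"yaw":0},{"xyz":[0.34,-0.88,0],"yaw":0},{"xyz":[0.34,-0.88,0],"yaw":0}]'
python3 -m inch '[{"xyz":[0,0,0],"yaw":0},{"xyz":[0,0,-1],"yaw":0},{"xyz":[0,0,-1],"yaw":0},{"xyz":[0,0,-1],"yaw":0},{"xyz":[0,0,0],"yaw":0}]'
python3 -m inch '[{"xyz":[-0.3,0.74,0.16],"yaw":0},{"xyz":[-0.3,0.74,0.16],"yaw":0},{"xyz":[-0.22,0.56,0],"yaw":0},{"xyz":[-0.22,0.56,0],"yaw":0},{"xyz":[-0.22,0.56,-0.05],"yaw":0}]'
python3 -m inch '[{"xyz":[-0.02,0.06,-0.2],"yaw":0},{"xyz":[0,0,-0.3],"yaw":0},{"xyz":[0,0,-0.3],"yaw":0},{"xyz":[0,0,-0.1],"yaw":0},{"xyz":[0,0,0],"yaw":0}]'
python3 - <<'E'
from h import *
st()
s=vision.snapshot("scene")
for n in ["side_flap_2_edge"]:
        print(n,[(round(d['p'],2),np.round(d['position'],3).tolist()) for d in spot_point("scene",n)])
E
```

```text
t: 22.75
eef_pos: [0.5665, 0.2054, 0.2579]
tool_rot: [[-0.376, 0.927, 0.008], [0.927, 0.376, 0.004], [0.001, 0.009, -1.0]]
ft_force: [1.0, -0.1, -0.5]
width: 0.0001
t: 23.17
eef_pos: [0.6076, 0.0909, 0.2525]
tool_rot: [[-0.374, 0.928, 0.0], [0.928, 0.374, 0.0], [0.0, 0.0, -1.0]]
ft_force: [0.0, 0.8, -0.7]
width: -0.0001
t: 23.58
eef_pos: [0.6037, 0.0921, 0.1727]
tool_rot: [[-0.373, 0.928, -0.009], [0.928, 0.373, -0.0], [0.003, -0.008, -1.0]]
ft_force: [-1.4, -0.7, -1.5]
width: 0.0
t: 24.0
eef_pos: [0.576, 0.1718, 0.1851]
tool_rot: [[-0.373, 0.928, 0.002], [0.928, 0.373, 0.0], [-0.001, 0.002, -1.0]]
ft_force: [-0.1, -0.8, 0.2]
width: -0.0001
t: 24.42
eef_pos: [0.5748, 0.1711, 0.16]
tool_rot: [[-0.372, 0.928, -0.003], [0.928, 0.372, -0.001], [0.0, -0.003, -1.0]]
ft_force: [0.3, -0.7, -0.9]
width: 0.0004
t 24.42 p [0.575 0.171 0.16 ] jawyaw 21.9 F [ 0.345 -0.656 -0.905] w 0.00040559766126220623 j6 -11.864871870864983
side_flap_2_edge [(0.9, [0.564, 0.198, 0.143])]
```

```bash
python3 -m inch '[{"xyz":[0,0,-0.06],"yaw":0},{"xyz":[0,0,-0.04],"yaw":0},{"xyz":[0,0,0],"yaw":0}]'
python3 -m inch '[{"xyz":[0,0,0.5],"yaw":0},{"xyz":[0,0,1],"yaw":0},{"xyz":[0,0,1],"yaw":0},{"xyz":[0,0,1],"yaw":0},{"xyz":[0,0,1],"yaw":0}]' 
python3 -m inch '[{"xyz":[0,-1,0],"yaw":0},{"xyz":[0,-1,0],"yaw":0},{"xyz":[0,-1,0],"yaw":0},{"xyz":[0,-1,0],"yaw":0},{"xyz":[0,-1,0],"yaw":0}]' >/dev/null
python3 -m inch '[{"xyz":[0,-1,0],"yaw":0},{"xyz":[0,-1,0],"yaw":0},{"xyz":[0,-1,0],"yaw":0},{"xyz":[0,0,0],"yaw":0},{"xyz":[0,0,0],"yaw":0}]'
python3 - <<'E'
from h import *
q=[]
for c,u,v in [("top",175,165),("scene",250,185)]:
    s=vision.snapshot(c)
    for n in ["end_flap_1_edge","side_flap_1_edge","side_flap_2_edge","sprocket","spray_can","wrench"]:
        print(c,n,[(round(d['p'],2),np.round(d['position'],3).tolist()) for d in spot_point(c,n)])
    q.append(cv2.resize(s["img"][v:v+100,u:u+100],None,fx=4,fy=4))
cv2.imwrite("pics/c7.png",np.hstack(q)); st()
E
```

```text
t: 24.77
eef_pos: [0.5756, 0.1717, 0.159]
tool_rot: [[-0.373, 0.928, 0.0], [0.928, 0.373, -0.0], [-0.0, 0.0, -1.0]]
ft_force: [0.0, -0.0, 0.8]
width: 0.0003
t: 25.18
eef_pos: [0.5752, 0.1718, 0.2727]
tool_rot: [[-0.373, 0.928, -0.0], [0.928, 0.373, -0.0], [0.0, -0.0, -1.0]]
ft_force: [0.5, -0.6, 0.1]
width: -0.0002
t: 26.02
eef_pos: [0.5754, -0.0292, 0.2716]
tool_rot: [[-0.371, 0.929, 0.0], [0.929, 0.371, 0.0], [0.0, 0.0, -1.0]]
ft_force: [0.2, 0.5, -0.5]
width: -0.0
top end_flap_1_edge []
top side_flap_1_edge [(0.64, [0.56, 0.196, 0.136]), (0.34, [0.712, 0.36, 0.002])]
top side_flap_2_edge [(0.66, [0.558, 0.196, 0.137]), (0.62, [0.564, 0.195, 0.144])]
top sprocket [(0.94, [0.765, -0.005, -0.001]), (0.53, [0.561, 0.196, 0.136])]
top spray_can [(0.69, [0.575, -0.477, 0.002])]
top wrench [(0.63, [0.711, 0.361, 0.001])]
scene end_flap_1_edge [(0.58, [0.474, 0.602, -0.001])]
scene side_flap_1_edge [(0.8, [0.556, 0.194, 0.141])]
scene side_flap_2_edge [(0.75, [0.564, 0.199, 0.145])]
scene sprocket [(0.69, [0.764, -0.002, -0.003])]
scene spray_can [(0.85, [0.569, -0.473, 0.0]), (0.32, [0.554, 0.195, 0.14])]
scene wrench [(0.58, [0.714, 0.356, -0.002])]
t 26.72 p [ 0.575 -0.028  0.272] jawyaw 21.9 F [0.168 0.313 0.312] w 0.00019205876154632405 j6 -31.56026668020867
```

View pics/c7.png

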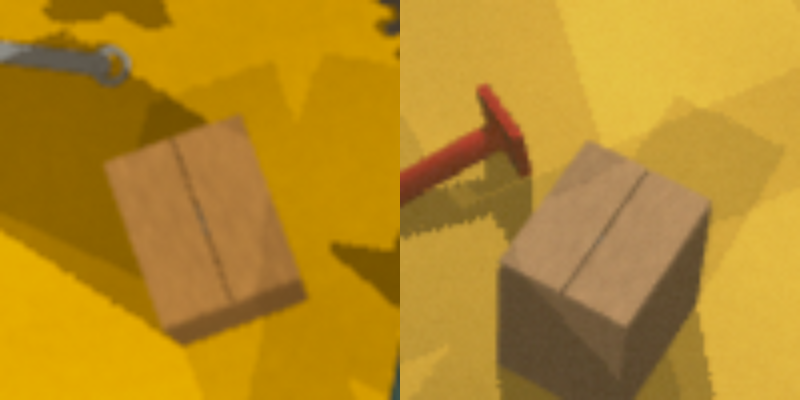

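```bash
python3 -c "
from plant import hand_in
print(hand_in())"
```

```text
the job is handed in; nothing more can be done
None
```

The axle is packed and the carton closed; I handed in at about 27 s of the 72 s allowed. `hand_in()` reports no verdict, so the results below rest on my own checks.

- **Standing it up:** I gripped the grey axle near its tail and lifted. It slipped out of the light 20 N grip, swung down and happened to land upright on its flange, free of the fingers. So it stood up by luck rather than by a controlled placement. All three cameras and a close crop showed it upright at about (0.456, -0.032), about 0.25 m from the carton.
- **Into the carton:** I took it again with 60 N, lowered it and stopped on a gentle contact of about 3.5 N before letting go. The last look before closing had it upright at about (0.565, 0.197), with its foot reported 5 to 9 mm up. The carton's floor is at 4 mm, so this is within the networks' 4 mm error.
- **Flaps:** Both end flaps went down first, and the picture showed both side flaps still wide open. Then I folded both side flaps over them.
- **Last checks:** The final pictures show the carton shut and flat with only the centre seam, and the arm clear of everything. The side flap edges read 136 to 145 mm against 139 mm when closed. The 145 mm on side flap 2 is at the edge of the error, but the fingertip had pressed that flap to within about 1 mm of closed.
- **Not seen at the end:** The end flaps and the axle could not be seen under the closed lid; my last sight of them was before the side flaps went down.
- **Bystanders:** The sprocket, spray can and wrench read within about 5 mm of where they started. The grinder is fixed to the bench and I did not measure it again.

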